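# Unhook the brass glue weight and set it on the glued tile

## Task

Take the brass weight off the sprung-keeper hook it hangs on: holding its bail, push the orange keeper back with the bail until the bail comes out from under the hook's beak, then lift it over the beak and away. Set it down (do not drop it) upright in the middle of the dark red wooden tile on the white panel and let go; leave the iron weight hanging on its own hook.

Things in the scene. Friction and masses are not known exactly. Their poses are not given: they have to be found in the camera images.
- brass_weight_mid (a point): Yellow brass weight, 0.6 kg, hung upright on either hook: disc 64 across, 22 thick, with a stiff upright bail, 48 wide over its two flat legs (6 thick), 10 thick; opening 36 wide, 70 tall under a 10 mm top bar; 102 tall in all. Point: on its axis half-way up, 51 mm below the bar's top. x along the bar, at first parallel to the rack's x. Grip across the legs' outsides just under the bar.
- hook_rack: Fixed rack, 2 hooks; z up. Seats at x -70 and +70, y 0, 118 mm over this origin (base underside). Arm along y, 12 wide, 14 deep; beak over the bar y -16 to 8, top 141. Orange keeper at y 8.5 slides to +y up to 40 (3 to 9 N). Bar leaves the beak pushed 14+ to +y (25 is good), clears it raised 23+ (40 good; at 56 the disc hits the arm), goes off to -y, free by -55. Posts at y 98, 146 high.
- red_tile_top (a point): Centre of the top face of the dark red wooden tile: fixed, level, 104 mm square, 8 mm thick, on a white panel, its top 14 mm above the table; x and y along its edges, z up. A pale plywood tile of the same size lies beside it on the panel: not that one.
- iron_weight_mid (a point): The iron weight, dark grey with a blue band round its disc, on the other hook; it stays there. Same shape and size as the brass one. This point lies on its axis half-way up, 51 mm above its underside (both weights hang 26 mm above the table). The two hooks are 140 mm apart.
Things that resemble listed ones, but are neither listed nor needed, are in the scene too. What is meant by the part that bears brass_weight_mid is not green, pink or turquoise, and is the larger of those in its own colour.

How it is judged (in metres and radians):
On the way, in this order (a step that is already met when the one before it is completed fails the run):
1. the bail has pushed the keeper back: the brass weight stands 10 mm or more to the keeper's side, still at hook height (y of brass_weight_mid in the frame of hook_rack between 0.01 and 0.06 m and z of brass_weight_mid in the frame of hook_rack below 0.095 m), for 0.05 s.
2. the brass weight is off the hook, drawn away past the beak (y of brass_weight_mid in the frame of hook_rack below -0.045 m), for 0.05 s.
At the end, for the whole second after the job is handed in: The brass weight stands upright (within 7 degrees) and at rest on the red tile, its axis within 20 mm of the tile's centre, released; the iron weight hangs on its hook within 20 mm of where it was (horizontal distance between brass_weight_mid and red_tile_top below 0.02 m and z of brass_weight_mid in the frame of red_tile_top between 0.045 and 0.057 m and angle between brass_weight_mid's own z axis and vertical below 0.12 rad and linear speed of brass_weight below 0.02 m/s and distance of iron_weight_mid from where it was at the start of the episode below 0.02 m); the robot touches nothing.
It fails at once if the brass weight is dropped (falls faster than 0.6 m/s with the fingers off it) (linear speed of brass_weight above 0.6 m/s and contact force between brass_weight and the fingers below 0.3 N).
It fails at once if the iron weight is knocked 40 mm or more from its place (distance of iron_weight_mid from where it was at the start of the episode above 0.04 m).
It also fails if it takes over 43 s, if anything falls off the work surface, if the arm or the gripper's body presses on something with over 40 N, if the wrist force passes 120 N, or if a joint passes its speed limit or range.

## Robot

A 6-joint arm with a two-finger parallel gripper is mounted at the origin on the work surface. World frame = base frame: x ahead of the robot, y to its left, z up, the work surface at z = 0. Lengths are in mm, angles in rad, forces in N, time in s.
With the tool pointing down it reaches from about 350 to 975 mm from the base axis. Payload 7.1 kg.
Tool frame: the origin (TCP) lies at the very end of the fingers, on their centre line; the grasp point (between the pads) lies 19 mm behind it; z points along the fingers, y is the line along which they close (so a half turn about z gives the same grasp; the last joint's range is limited). The gripper opens to 88 mm and grips with 3 to 60 N. Pads are 20 mm wide; open, the fingers measure 115 mm over their backs; the gripper's body (75 mm by 178 mm) begins 61 mm behind the grasp point.
Start: joints at [-1.268, 0.423, 1.63, -0, 1.089, -0.019], TCP at [197.689, -592.894, 222.675] pointing down, gripper open.
Joint ranges: [-3, 3], [-0.9, 2.11], [0.09, 2.58], [-1.31, 4.45], [0.11, 2.69], [-2.54, 2.54]. Speed limits (rad/s): [2.39, 2.39, 3.01, 3.14, 3.14, 3.14].

## Interface

Orientations are given as a rotation vector (axis times angle).
In Python, from workcell import ctrl gives the robot as it stands. The module is installed in compiled form; this text tells all that it offers.
- The arm moves only by the shell command python3 -m inch 'ROWS'. ROWS is JSON, a list of rows, each a list of 7 numbers: the shift along the tool's x, y, z scaled (see below), then the turn, a rotation vector about the tool's x, y, z scaled (see below), then the closure, from -1 (fully open) to 1 (shut). In form: [[tx, ty, tz, wx, wy, wz, hand], ...]. A call has 1 to 10 rows; each row is the pose to reach, as a shift and turn from the pose commanded when the call began, along the tool's axes at that moment; what a row does not reach only later rows make up. The controller multiplies each number of a shift by 0.15 m and each number of a turn by pi/4 rad. A row lasts 1/8 s, in which the tool goes at most 62.5 mm and 10.7 degrees, less where a joint would pass 70% of its speed; a pose out of reach is approached as far as the arm can. A call with a number of a shift or a turn outside -1 to 1 is refused whole. A call with a gripper value outside its range is refused whole. The fingers move at their own pace and stop on an object; the grip force is fixed at half the most. Time passes only in rows, so rows that repeat a pose let the fingers close. It gives the time, the measured TCP pose, the force, the opening and the grip force at its end, in the units of the state.
- ctrl.get_obs(): the state, without advancing time (a new reading comes with each control period).
- ctrl.get_image(name): name is "scene" or "top" or "wrist"; returns the picture (480x640x3 uint8, red, green, blue); there is no depth.
- ctrl.camera_params(name): a dict with "vfov" (degrees; the focal length in pixels is half the picture's height over the tangent of half this angle, whatever the lens; pixels are square), "cx", "cy" (the principal point, pixels), "eye" and "attitude" of the camera in the world; the wrist camera has in their place "tool_from_camera" (4x4, takes a point from camera to tool coordinates, whose origin is the TCP and whose axes are the flange's). Camera axes: x right, y up, looking along -z (the intrinsics and any distortion apply to the point x, -y, -z); pixel columns grow to the right and rows downward; lengths in mm; the calibration is good to about 2 mm. A picture is of the moment at which its call begins: read the wrist's pose just before it. camera_params takes no time and is no camera call.
- ctrl.close_job(): hands the job in; it is judged then, once.
The state is a dict: "t": time; "qpos": joint angles; "qvel": joint speeds; "joint_torque": joint torques, N m; "ee_pos": TCP position; "orientation": TCP orientation; "ft_force": force on the tool from outside, world axes, zero at the start; "moment": the same for the moment, N m; "width": finger opening in mm; "grasp_force": force on a finger pad.
Only numpy, scipy, OpenCV 4.12 (cv2) and the standard library are available. Lean on these libraries where they do the work, as an engineer would, in place of code of your own. Each camera call takes 0.05 s, during which the arm holds its last target. There are 200 camera calls.

## Working session

There is one attempt and no reset: what is moved stays moved. The work goes in short steps, Python scripts to look and compute and a shell command to move; the robot and the scene stay as the last step left them, time stands still between calls to the robot, and variables do not carry over. Pictures are saved under pics/ and viewed, at most 10 in all, crops included, and the job is handed in when it is done.

```bash
mkdir -p pics; python3 - <<'E'
from workcell import ctrl
import cv2,numpy as np
o=ctrl.get_obs();print({k:np.round(v,3) for k,v in o.items()})
for n in("scene","top","wrist"):
    print(n,ctrl.camera_params(n))
    cv2.imwrite(f"pics/{n}0.png",ctrl.get_image(n)[:,:,::-1])
E
```

```text
{'t': np.float64(0.0), 'qpos': array([-1.268,  0.424,  1.631,  0.   ,  1.089, -0.019]), 'qvel': array([-0.001,  0.   ,  0.   , -0.   , -0.   , -0.001]), 'joint_torque': array([-0.0000e+00, -5.4463e+01, -2.7366e+01,  6.4000e-02,  2.3000e-02,
       -0.0000e+00]), 'ee_pos': array([ 197.531, -592.37 ,  221.909]), 'orientation': array([-3.099, -0.503,  0.   ]), 'ft_force': array([-0.501,  0.232,  0.129]), 'moment': array([0.045, 0.051, 0.034]), 'grasp_force': np.float64(0.0), 'width': np.float64(87.79)}
scene {'vfov': 42.95423479432134, 'cx': 323.43879134051946, 'cy': 243.1824046275548, 'eye': array([1062.98066526,  427.19564671,  830.38470499]), 'attitude': array([0.41737234, 0.7927296 , 2.08555617])}
top {'vfov': 43.638450829397755, 'cx': 305.27981232107237, 'cy': 235.6862718137851, 'eye': array([ 254.01921375,   20.54326822, 1130.00315844]), 'attitude': array([ 0.1674806 , -0.15271469, -1.49191824])}
wrist {'vfov': 67.11812685883615, 'cx': 319.68197617491563, 'cy': 240.90731132586976, 'tool_from_camera': array([[-4.88932267e-04,  9.68561428e-01,  2.48774037e-01,
         6.78728011e+01],
       [ 9.99999880e-01,  4.72318831e-04,  1.26469820e-04,
        -2.15168412e-01],
       [ 4.99312690e-06,  2.48774069e-01, -9.68561543e-01,
        -1.61765115e+02],
       [ 0.00000000e+00,  0.00000000e+00,  0.00000000e+00,
         1.00000000e+00]])}
```

View pics/scene0.png

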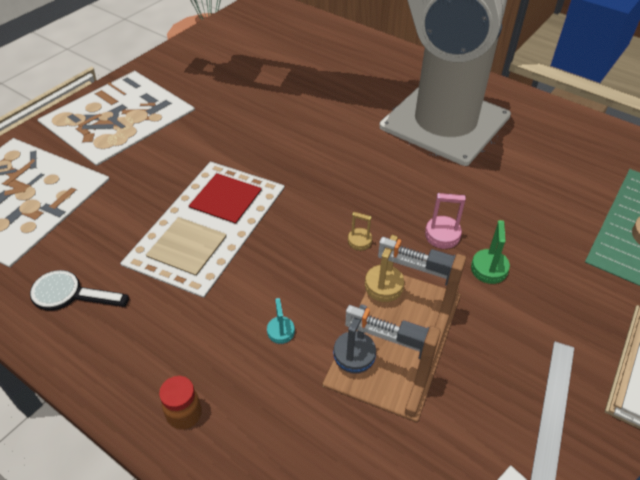

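View pics/top0.png

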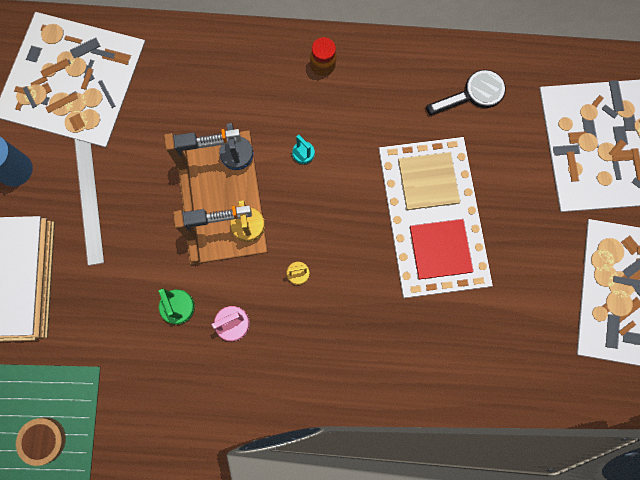

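The scene shows the candidates, given as scene pixel / top pixel:
- Hung brass weight: (385,285) / (247,222)
- Small loose brass weight: (360,238) / (298,272)
- Iron weight with blue band: (355,350) / (237,152)
- Pink: (444,230)
- Green: (491,262)
- Turquoise: (281,328)

The hung brass weight is the larger of the two in its colour, so I choose it. The red tile is at (442,249) in top and the plywood tile is at (430,180). Next is a close crop to check the choice.

```bash
cat > h.py <<'E'
import numpy as np,cv2
from scipy.spatial.transform import Rotation as R
from workcell import ctrl
def cam(n,obs=None):
    p=ctrl.camera_params(n);f=240/np.tan(np.radians(p['vfov']/2))
    if n=='wrist':
        T=p['tool_from_camera'];Rt=R.from_rotvec(obs['orientation']).as_matrix()
        M=Rt@T[:3,:3];e=np.array(obs['ee_pos'])+Rt@T[:3,3]
    else: M=R.from_rotvec(p['attitude']).as_matrix();e=np.array(p['eye'])
    return f,p['cx'],p['cy'],M,e
def ray(c,u,v):
    f,cx,cy,M,e=c;d=M@np.array([(u-cx)/f,-(v-cy)/f,-1]);return e,d/np.linalg.norm(d)
def onz(c,u,v,z):
    e,d=ray(c,u,v);return e+d*(z-e[2])/d[2]
def tri(c1,p1,c2,p2):
    a,d=ray(c1,*p1);b,g=ray(c2,*p2)
    s=np.linalg.lstsq(np.c_[d,-g],b-a,rcond=None)[0];P,Q=a+s[0]*d,b+s[1]*g
    return (P+Q)/2,np.linalg.norm(P-Q)
def proj(c,P):
    f,cx,cy,M,e=c;q=M.T@(np.array(P)-e);return np.array([cx-f*q[0]/q[2],cy+f*q[1]/q[2]])
E
python3 - <<'E'
import cv2,numpy as np
from h import *
s=cv2.imread('pics/scene0.png');t=cv2.imread('pics/top0.png')
a=cv2.resize(s[220:400,320:470],(400,480),interpolation=cv2.INTER_CUBIC)
b=cv2.resize(t[120:270,170:295],(400,480),interpolation=cv2.INTER_CUBIC)
cv2.imwrite('pics/crop1.png',np.hstack([a,b]))
for n,im in(('scene',s),('top',t)):
    h=cv2.cvtColor(im,cv2.COLOR_BGR2HSV);c=cam(n)
    m=((h[...,0]<5)|(h[...,0]>174))&(h[...,1]>190)&(h[...,2]>90)
    m=m.astype(np.uint8)*255
    for k in sorted(cv2.findContours(m,0,2)[0],key=cv2.contourArea)[-2:]:
        r=cv2.minAreaRect(k);bx=cv2.boxPoints(r);M=cv2.moments(k);q=(M['m10']/M['m00'],M['m01']/M['m00'])
        ap=cv2.approxPolyDP(k,8,True)[:,0]
        print(n,cv2.contourArea(k),np.round(q,1),ap.tolist(),onz(c,*q,14).round(1),[onz(c,*p,14)[:2].round(0).tolist() for p in ap.astype(float)])
E
```

```text
Traceback (most recent call last):
ZeroDivisionError: float division by zero
```

View pics/crop1.png

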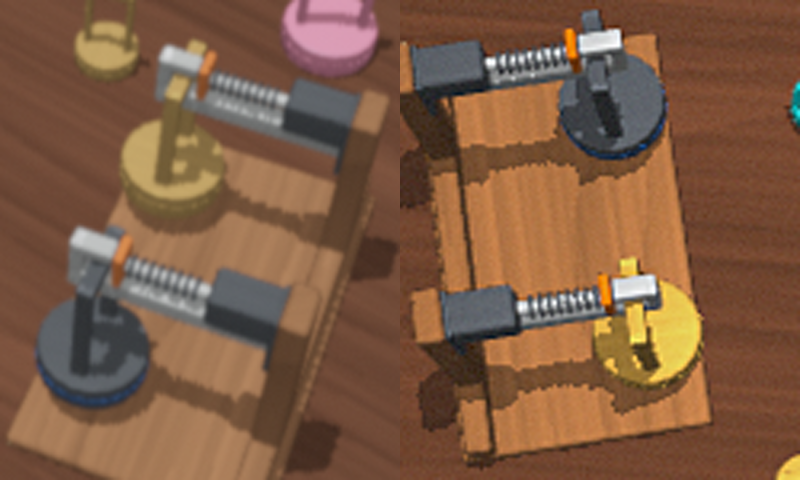

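View pics/wrist0.png

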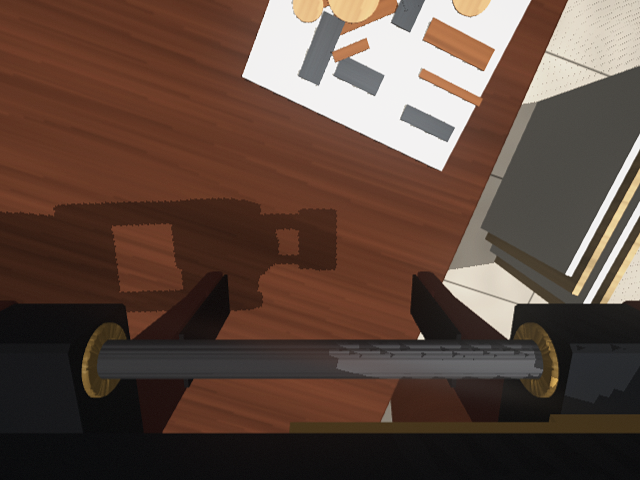

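The crop confirms the hung brass weight, with its orange keeper on the post side of the beak (top ≈(359,212)). The wrist view shows nothing of the rack. Now I measure.

```bash
python3 - <<'E'
import cv2,numpy as np
from h import *
I={'scene':cv2.imread('pics/scene0.png'),'top':cv2.imread('pics/top0.png')}
roi={'scene':(320,220,470,400),'top':(165,115,295,270)}
def cents(im,f,r,mn):
    h=cv2.cvtColor(im,cv2.COLOR_BGR2HSV).astype(int);m=f(h).astype(np.uint8)
    k=np.zeros_like(m);k[r[1]:r[3],r[0]:r[2]]=1;m*=k
    n,l,st,c=cv2.connectedComponentsWithStats(m)
    return [(c[i].round(1).tolist(),int(st[i,4]),st[i,:4].tolist()) for i in range(1,n) if st[i,4]>=mn]
for n,im in I.items():
    print(n,'orange',cents(im,lambda h:(h[...,0]>5)&(h[...,0]<18)&(h[...,1]>195)&(h[...,2]>185),roi[n],6))
    print(n,'beak',cents(im,lambda h:(h[...,1]<40)&(h[...,2]>150),roi[n],20))
    print(n,'brass',cents(im,lambda h:(h[...,0]>18)&(h[...,0]<32)&(h[...,1]>110)&(h[...,2]>80),(230,190,310,285) if n=='top' else (340,205,410,305),30))
    rr=(380,210,490,290) if n=='top' else (185,165,270,230)
    print(n,'red',cents(im,lambda h:((h[...,0]<6)|(h[...,0]>172))&(h[...,1]>170)&(h[...,2]>100),rr,300))
    c=cam(n)
    u=cents(im,lambda h:((h[...,0]<6)|(h[...,0]>172))&(h[...,1]>170)&(h[...,2]>100),rr,300)
    for q in u: print(onz(c,*q[0],14))
E
```

```text
scene orange []
scene beak [([387.4, 241.4], 95, [380, 237, 16, 10]), ([423.9, 256.1], 21, [420, 254, 8, 5]), ([407.0, 259.9], 31, [401, 257, 14, 7]), ([420.4, 264.0], 20, [417, 262, 8, 5]), ([354.8, 310.5], 123, [346, 305, 18, 12]), ([381.2, 331.9], 78, [369, 327, 27, 11]), ([396.1, 328.0], 20, [394, 326, 5, 5])]
scene brass [([361.6, 216.0], 77, [352, 213, 19, 8]), ([359.5, 238.4], 389, [348, 227, 24, 23]), ([384.1, 280.3], 1182, [366, 248, 38, 53])]
scene red [([225.2, 197.7], 1895, [190, 175, 70, 47])]
[ 482.3459847  -218.01808569   14.        ]
top orange [([223.0, 133.2], 20, [222, 129, 3, 9]), ([232.9, 207.3], 10, [232, 206, 3, 4]), ([234.1, 212.4], 10, [233, 210, 3, 5])]
top beak [([232.1, 132.4], 77, [226, 129, 13, 8]), ([242.8, 209.1], 83, [236, 206, 14, 8])]
top brass [([241.0, 203.0], 33, [238, 200, 7, 7]), ([248.2, 225.7], 726, [230, 208, 35, 34]), ([297.6, 272.8], 396, [287, 262, 23, 23])]
top red [([445.4, 245.4], 1711, [410, 220, 63, 57])]
[ 487.15698971 -226.34218056   14.        ]
```

```bash
python3 - <<'E'
from h import *
s,t=cam('scene'),cam('top')
for a,b in (((387.4,241.4),(242.8,209.1)),((354.8,310.5),(232.1,132.4))):
    P,e=tri(s,a,t,b);print('beak',P.round(1),e.round(1),onz(t,*b,141).round(1),onz(s,*a,141).round(1))
for n,r in(('top',(390,205,500,295)),('scene',(180,155,275,235))):
    im=cv2.imread(f'pics/{n}0.png').astype(int);b,g,rr=im[...,0],im[...,1],im[...,2]
    m=((rr>2.2*g)&(rr>2.2*b)&(rr>110)).astype(np.uint8);k=np.zeros_like(m);k[r[1]:r[3],r[0]:r[2]]=1;m*=k
    c=max(cv2.findContours(m,0,2)[0],key=cv2.contourArea);M=cv2.moments(c)
    q=M['m10']/M['m00'],M['m01']/M['m00'];ap=cv2.approxPolyDP(c,8,True)[:,0].astype(float)
    ctr=[onz(cam(n),*p,14)[:2] for p in ap]
    print(n,cv2.contourArea(c),q,ap.tolist(),onz(cam(n),*q,14).round(1),np.round(ctr).tolist())
    globals()['q'+n]=q
print('tile',tri(s,qscene,t,qtop))
E
```

```text
beak [498.2 146.4 142.8] 1.0 [498.4 147.  141. ] [496.9 145.2 141. ]
beak [634.3 178.2 142.7] 0.6 [634.8 178.8 141. ] [633.4 177.4 141. ]
top 2769.5 (440.92922910272614, 248.75675513028824) [[462.0, 219.0], [410.0, 226.0], [419.0, 278.0], [472.0, 271.0]] [ 480.1 -218.1   14. ] [[541.0, -257.0], [520.0, -158.0], [421.0, -179.0], [442.0, -277.0]]
scene 1874.5 (225.1095403218636, 197.61465279630121) [[216.0, 174.0], [190.0, 206.0], [234.0, 222.0], [260.0, 189.0]] [ 482.3 -218.3   14. ] [[442.0, -279.0], [539.0, -256.0], [521.0, -161.0], [424.0, -180.0]]
tile (array([ 480.80417299, -219.03131447,   12.22913703]), np.float64(1.3291534177422317))
```

```bash
python3 -m inch '[[0.84,-1,0,0,0,-1,-1],[0.84,-1,0,0,0,-1,-1],[0.84,-1,0,0,0,-1,-1],[0.84,-1,0,0,0,-1,-1],[0.84,-1,0,0,0,-1,-1]]'; python3 -m inch '[[1,-0.08,0,0,0,-0.88,-1],[1,-0.08,0,0,0,-0.88,-1],[1,-0.08,0,0,0,-0.88,-1],[1,-0.08,0,0,0,-0.88,-1],[1,-0.08,0,0,0,-0.88,-1]]'
```

```text
t: 0.78
ee_pos: [270.1, -410.0, 222.8]
orientation: [2.671, 1.654, -0.0]
ft_force: [1.0, -0.1, -0.1]
width: 88.2
grasp_force: 0.0
t: 1.4
ee_pos: [326.4, -271.8, 222.8]
orientation: [1.959, 2.455, -0.0]
ft_force: [-0.4, -1.2, 0.5]
width: 87.8
grasp_force: 0.0
```

```bash
cat > d.py <<'E'
# tool-axis shift (units of rows) and yaw from the present pose to a world target x y z yaw(of tool y, deg)
import sys
from h import *
o=ctrl.get_obs();Rt=R.from_rotvec(o['orientation']).as_matrix()
x,y,z,a=map(float,sys.argv[1:5]);c,s=np.cos(np.radians(a)),np.sin(np.radians(a))
G=np.array([[-s,c,0],[c,s,0],[0,0,-1.]])   # columns tool x,y,z, tool down
print('t',round(o['t'],2),'pos',np.round(o['ee_pos'],1),'toolx',Rt[:,0].round(3),'q',np.round(o['qpos'],2),'w',round(float(o['width']),1),'F',np.round(o['ft_force'],1))
print('shift',(Rt.T@(np.array([x,y,z])-o['ee_pos'])/150).round(3),'turn',(R.from_matrix(Rt.T@G).as_rotvec()/(np.pi/4)).round(3))
E
sed -i 's/G=.*/G=np.array([[-s,c,0],[c,s,0],[0,0,-1.]])/' d.py; python3 d.py 525 33 222 13.15
```

```text
t 1.4 pos [ 326.4 -271.8  222.8] toolx [-0.222  0.975 -0.   ] q [-0.72  0.12  2.05 -0.    0.97 -0.95] w 87.8 F [-0.4 -1.2  0.5]
shift [1.688 1.742 0.005] turn [ 0.     0.    -0.007]
```

```bash
python3 -m inch '[[0.84,0.87,0,0,0,0,-1],[0.84,0.87,0,0,0,0,-1],[0.84,0.87,0,0,0,0,-1],[0.84,0.87,0,0,0,0,-1]]'; python3 -m inch '[[0.84,0.87,0,0,0,-0.007,-1],[0.84,0.87,0,0,0,-0.007,-1],[0.84,0.87,0,0,0,-0.007,-1],[0.84,0.87,0,0,0,-0.007,-1],[0.84,0.87,0,0,0,-0.007,-1]]'
python3 - <<'E'
from h import *
o=ctrl.get_obs();im=ctrl.get_image('wrist');cv2.imwrite('pics/w1.png',im[:,:,::-1])
np.save('o1.npy',np.r_[o['ee_pos'],o['orientation']]);print(o['ee_pos'])
E
```

```text
t: 1.9
ee_pos: [426.8, -117.3, 222.7]
orientation: [1.955, 2.458, 0.001]
ft_force: [-0.5, -0.9, 0.4]
width: 87.8
grasp_force: 0.0
t: 2.52
ee_pos: [523.0, 31.7, 222.1]
orientation: [-1.951, -2.461, 0.002]
ft_force: [-0.8, -0.4, 0.0]
width: 88.1
grasp_force: 0.0
[522.97135979  31.70067481 222.14925745]
```

View pics/w1.png

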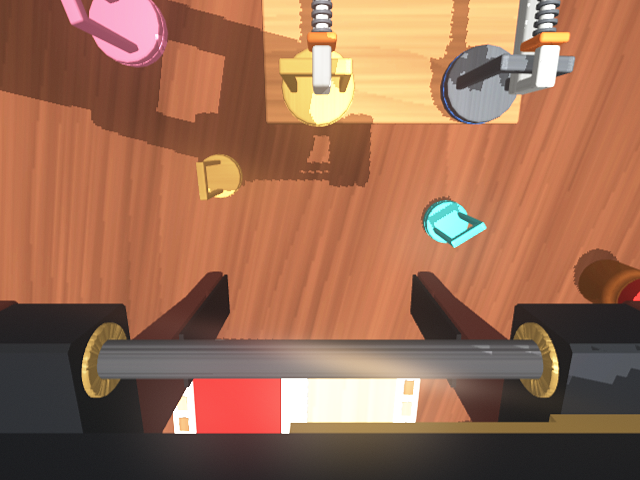

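The wrist view shows the brass bar from about (281,67) to (353,67), under the beak at (321,75), with the orange keeper at (322,40). The small brass weight is at (220,175) and the iron weight at (485,80). I take a second wrist position for height.

```bash
python3 -m inch '[[0.3,-0.03,0,0,0,0,-1],[0.3,-0.03,0,0,0,0,-1],[0.3,-0.03,0,0,0,0,-1]]'
python3 - <<'E'
from h import *
o=ctrl.get_obs();im=ctrl.get_image('wrist');cv2.imwrite('pics/w2.png',im[:,:,::-1])
np.save('o2.npy',np.r_[o['ee_pos'],o['orientation']])
a=cv2.imread('pics/w1.png')[20:140,250:390];b=im[60:220,240:400,::-1]
cv2.imwrite('pics/crop2.png',np.hstack([cv2.resize(a,(392,336),interpolation=2),cv2.resize(b,(400,400),interpolation=2)[:336]]))
E
```

```text
t: 2.95
ee_pos: [508.7, 74.5, 222.9]
orientation: [1.95, 2.463, -0.0]
ft_force: [0.4, -1.1, 0.6]
width: 87.8
grasp_force: 0.0
```

View pics/crop2.png

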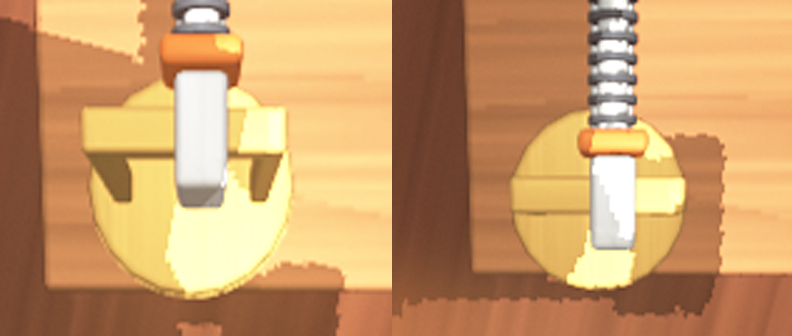

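```bash
python3 - <<'E'
from h import *
C=[]
for i in(1,2):
    a=np.load(f'o{i}.npy');C.append(cam('wrist',{'ee_pos':a[:3],'orientation':a[3:]}))
for p,q in(((279.3,58.6),(288,130.4)),((352.1,58.6),(357.2,130.4))):
    P,e=tri(C[0],p,C[1],q);print(P.round(1),e.round(1),onz(C[1],*q,128).round(1),onz(C[0],*p,128).round(1))
print('expected far edge mid', [497.1-.2275*5,150.3+.974*5])
E
python3 d.py 496.5 150.5 222.5 13.15
```

```text
[469.2 146.9 125.4] 0.6 [469.7 147.  128. ] [469.4 146.4 128. ]
[515.5 157.8 125. ] 0.5 [515.5 157.7 128. ] [515.2 157.1 128. ]
expected far edge mid [495.96250000000003, 155.17000000000002]
t 3.0 pos [508.8  74.5 222.8] toolx [-0.229  0.973 -0.   ] q [ 0.12  0.26  1.87 -0.    1.01 -0.11] w 88.0 F [0.1 0.1 0.4]
shift [0.512 0.036 0.002] turn [0.    0.    0.002]
```

```bash
python3 -m inch '[[0.5,0.025,0,0,0,0,-1],[0.5,0.025,0,0,0,0,-1],[0.5,0.025,0.25,0,0,0,-1],[0.5,0.025,0.5,0,0,0,-1],[0.5,0.025,0.7,0,0,0,-1],[0.5,0.025,0.86,0,0,0,-1],[0.5,0.025,0.86,0,0,0,-1],[0.5,0.025,0.86,0,0,0,-1]]'; python3 -m inch '[[0,0,0,0,0,0,0],[0,0,0,0,0,0,0.3],[0,0,0,0,0,0,0.5],[0,0,0,0,0,0,0.7],[0,0,0,0,0,0,1],[0,0,0,0,0,0,1],[0,0,0,0,0,0,1],[0,0,0,0,0,0,1]]'
python3 - <<'E'
from h import *
s=ctrl.get_image('scene')[200:400,290:490,::-1];t=ctrl.get_image('top')[110:280,150:320,::-1]
cv2.imwrite('pics/g1.png',np.hstack([cv2.resize(s,(400,400),interpolation=2),cv2.resize(t,(400,400),interpolation=2)]))
E
python3 d.py 494.5 148.5 93 13.15
```

```text
t: 4.0
ee_pos: [495.8, 149.3, 94.4]
orientation: [1.949, 2.464, 0.001]
ft_force: [0.0, -0.1, -0.1]
width: 87.5
grasp_force: 0.0
t: 5.0
ee_pos: [493.9, 149.5, 93.6]
orientation: [-1.947, -2.463, 0.003]
ft_force: [-4.9, -0.9, 5.4]
width: 48.0
grasp_force: 29.9
t 5.1 pos [494.  149.5  93.6] toolx [-0.231  0.973 -0.   ] q [0.27 0.46 1.95 0.   0.73 0.04] w 48.0 F [-5.1 -0.7  6.1]
shift [-0.007  0.002  0.004] turn [-0.003  0.     0.005]
```

View pics/g1.png

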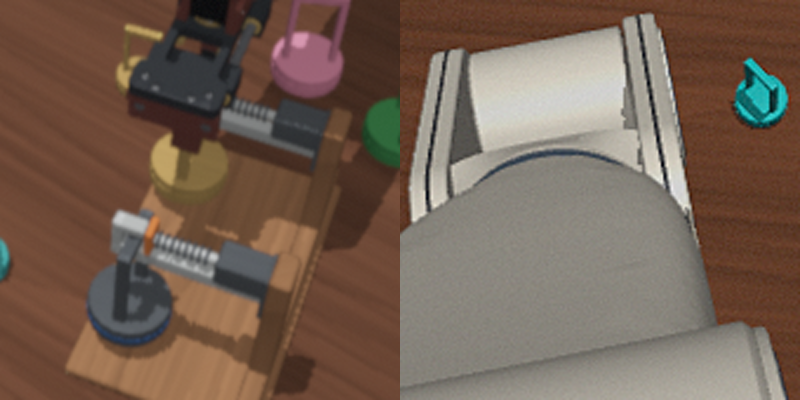

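The fingers are on the legs just under the brass bar (opening 48.0 mm, 30 N). Now I push the keeper back.

```bash
python3 -m inch '[[0,0,-0.007,0,0,0,1],[0.03,0,-0.01,0,0,0,1],[0.06,0,-0.01,0,0,0,1],[0.09,0,-0.01,0,0,0,1],[0.12,0,-0.01,0,0,0,1],[0.15,0,-0.01,0,0,0,1],[0.175,0,-0.01,0,0,0,1],[0.175,0,-0.01,0,0,0,1],[0.175,0,-0.01,0,0,0,1]]'; python3 d.py 494.5 148.5 93 13.15
```

```text
t: 6.22
ee_pos: [488.9, 175.1, 95.0]
orientation: [1.947, 2.465, -0.001]
ft_force: [2.0, -5.3, -9.3]
width: 48.4
grasp_force: 29.8
t 6.22 pos [488.9 175.1  95. ] toolx [-0.231  0.973 -0.001] q [ 0.32  0.46  1.94 -0.    0.74  0.09] w 48.4 F [ 2.  -5.3 -9.3]
shift [-0.181 -0.005  0.013] turn [-0.     0.001  0.005]
```

```bash
python3 -m inch '[[0,0,-0.06,0,0,0,1],[0,0,-0.12,0,0,0,1],[0,0,-0.19,0,0,0,1],[0,0,-0.255,0,0,0,1],[0,0,-0.255,0,0,0,1],[0,0,-0.255,0,0,0,1]]'; python3 - <<'E'
from h import *
s=ctrl.get_image('scene')[180:360,320:520,::-1]
cv2.imwrite('pics/g2.png',cv2.resize(s,(600,540),interpolation=2))
E
```

```text
t: 6.98
ee_pos: [488.9, 175.5, 133.4]
orientation: [-1.948, -2.465, -0.0]
ft_force: [0.3, 0.2, -7.0]
width: 48.0
grasp_force: 29.8
```

View pics/g2.png

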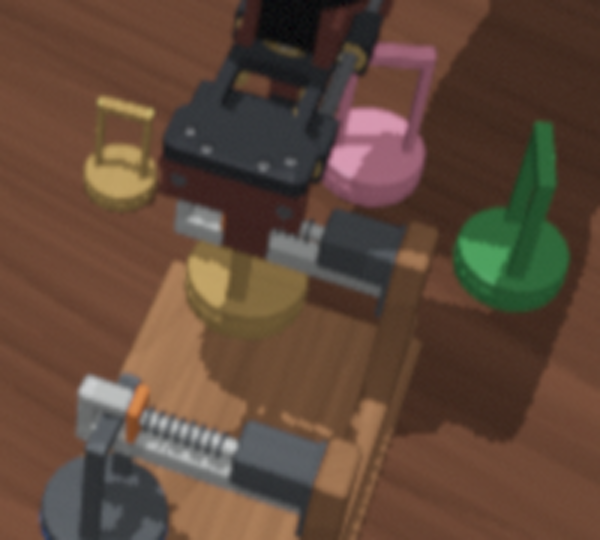

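The weight is lifted and hangs free, with about 7 N load. The keeper has sprung back and the disc is below the arm. Now I draw it away past the beak.

```bash
python3 -m inch '[[-0.12,0,0,0,0,0,1],[-0.26,0,0,0,0,0,1],[-0.4,0,0,0,0,0,1],[-0.54,0,0,0,0,0,1],[-0.68,0,0,0,0,0,1],[-0.82,0,0,0,0,0,1],[-0.82,0,0,0,0,0,1],[-0.82,0,0,0,0,0,1]]'; python3 d.py 481 -219 134 12
```

```text
t: 8.02
ee_pos: [517.2, 55.2, 133.2]
orientation: [-1.949, -2.463, 0.0]
ft_force: [-0.5, 0.4, -7.2]
width: 47.7
grasp_force: 30.0
t 8.03 pos [517.2  55.2 133.2] toolx [-0.23   0.973  0.   ] q [ 0.08  0.4   1.92  0.    0.82 -0.15] w 47.7 F [-0.5  0.4 -7.2]
shift [-1.723 -0.655 -0.005] turn [-0.001 -0.     0.029]
```

```bash
python3 -m inch '[[-0.1,0,-0.15,0,0,0,1],[-0.3,-0.11,-0.25,0,0,0,1],[-0.55,-0.22,-0.25,0,0,0,1],[-0.8,-0.3,-0.25,0,0,0,1],[-0.95,-0.36,-0.25,0,0,0,1],[-0.95,-0.36,-0.25,0,0,0,1]]';python3 -m inch '[[-0.2,-0.08,0,0,0,0.015,1],[-0.4,-0.16,0,0,0,0.029,1],[-0.6,-0.25,0,0,0,0.029,1],[-0.77,-0.295,0,0,0,0.029,1],[-0.77,-0.295,0,0,0,0.029,1],[-0.77,-0.295,0,0,0,0.029,1]]'; python3 d.py 481 -219 90 12
python3 - <<'E'
from h import *
o=ctrl.get_obs();w=ctrl.get_image('wrist');cv2.imwrite('pics/w3.png',w[:,:,::-1])
s=ctrl.get_image('scene')[:,:,::-1];cv2.imwrite('pics/s3.png',s);cv2.imwrite('pics/t3.png',ctrl.get_image('top')[:,:,::-1])
a=cv2.resize(s[100:280,120:300],(400,400),interpolation=2);cv2.imwrite('pics/c3.png',np.hstack([a,cv2.resize(w[:,:,::-1],(400,300)).copy() if 0 else cv2.resize(w[180:480,170:470,::-1],(400,400))]))
E
```

```text
t: 8.78
ee_pos: [497.4, -96.4, 170.9]
orientation: [-1.95, -2.463, 0.0]
ft_force: [-0.7, -0.1, -6.2]
width: 47.8
grasp_force: 30.0
t: 9.52
ee_pos: [481.3, -216.9, 170.7]
orientation: [-1.975, -2.442, -0.0]
ft_force: [0.5, 0.2, -6.8]
width: 47.9
grasp_force: 30.0
t 9.53 pos [ 481.3 -216.9  170.7] toolx [-0.209  0.978  0.001] q [-0.45  0.35  1.88  0.    0.91 -0.66] w 47.9 F [ 0.5  0.2 -6.8]
shift [-0.014 -0.005  0.538] turn [-0.001 -0.001  0.002]
```

View pics/c3.png

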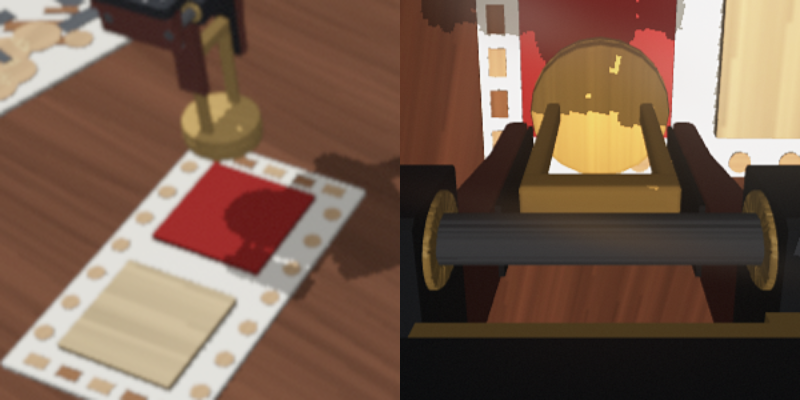

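```bash
python3 - <<'E'
from h import *
o=ctrl.get_obs();c=cam('wrist',o);e=np.array(o['ee_pos'])
im=cv2.imread('pics/w3.png');h=cv2.cvtColor(im,cv2.COLOR_BGR2HSV)
Rt=R.from_rotvec(o['orientation']).as_matrix()
P=lambda x,y,z:proj(c,e+Rt@np.array([x,y,z])).round(1)   # tool coords
print('disc top rim L,R,far,near',P(0,-32,45.6),P(0,32,45.6),P(32,0,45.6),P(-32,0,45.6))
print('far bottom rim',P(32,0,67.6),'bar top far edge',P(5,-24,-34.4),P(5,24,-34.4),'near',P(-5,-24,-34.4))
m=((h[...,0]>14)&(h[...,0]<32)&(h[...,1]>120)&(h[...,2]>60)).astype(np.uint8);m[:,:250]=0;m[:,390:]=0;m[345:]=0
print([ (r,np.where(m[r])[0][[0,-1]].tolist()) for r in range(200,345,8) if m[r].any()])
E
```

```text
disc top rim L,R,far,near [266.3 264.5] [372.6 264.4] [319.4 211.9] [319.5 313.3]
far bottom rim [319.4 206. ] bar top far edge [256.9 317.1] [381.8 317. ] near [258.  340.5]
[(216, [294, 344]), (224, [283, 351]), (232, [277, 359]), (240, [273, 364]), (248, [271, 368]), (256, [269, 369]), (264, [268, 371]), (272, [270, 369]), (280, [272, 367]), (288, [271, 368]), (296, [268, 371]), (304, [265, 374]), (312, [262, 377]), (320, [260, 380]), (328, [259, 380]), (336, [260, 379])]
```

The weight hangs upright with its axis on the tool axis (widest disc row 264 as predicted), and the red tile is right below. I lower it.

```bash
python3 -m inch '[[-0.014,-0.005,0.15,0,0,0,1],[-0.014,-0.005,0.3,0,0,0,1],[-0.014,-0.005,0.45,0,0,0,1],[-0.014,-0.005,0.53,0,0,0,1],[-0.014,-0.005,0.56,0,0,0,1],[-0.014,-0.005,0.57,0,0,0,1],[-0.014,-0.005,0.57,0,0,0,1]]'; python3 -m inch '[[0,0,0.007,0,0,0,1],[0,0,0.013,0,0,0,1],[0,0,0.013,0,0,0,1]]'
```

```text
t: 10.55
ee_pos: [481.6, -220.5, 86.0]
orientation: [1.975, 2.441, 0.0]
ft_force: [0.8, -0.6, -6.9]
width: 47.8
grasp_force: 30.0
t: 10.92
ee_pos: [481.2, -220.3, 83.5]
orientation: [1.976, 2.442, 0.0]
ft_force: [-0.6, -0.2, -6.6]
width: 48.1
grasp_force: 30.0
```

```bash
python3 -m inch '[[0,0,0.007,0,0,0,1],[0,0,0.007,0,0,0,1]]'; python3 -m inch '[[0,0,0.007,0,0,0,1],[0,0,0.007,0,0,0,1]]'
```

```text
t: 11.18
ee_pos: [481.3, -220.4, 82.5]
orientation: [1.976, 2.442, 0.0]
ft_force: [-0.3, 0.0, -5.6]
width: 47.7
grasp_force: 30.0
t: 11.42
ee_pos: [481.3, -220.3, 82.4]
orientation: [1.976, 2.442, 0.0]
ft_force: [-3.8, 2.3, 7.1]
width: 47.6
grasp_force: 30.0
```

The weight is on the tile (force went from −6.6 to +7 N). I ease up slightly, open the fingers and rise.

```bash
python3 -m inch '[[0,0,-0.002,0,0,0,1],[0,0,-0.002,0,0,0,0.1],[0,0,-0.002,0,0,0,-0.3],[0,0,-0.002,0,0,0,-0.6],[0,0,-0.002,0,0,0,-1],[0,0,-0.002,0,0,0,-1],[0,0,-0.002,0,0,0,-1],[0,0,-0.002,0,0,0,-1]]'; python3 -m inch '[[0,0,-0.2,0,0,0,-1],[0,0,-0.4,0,0,0,-1],[0,0,-0.6,0,0,0,-1],[0,0,-0.8,0,0,0,-1],[-0.4,0,-1,0,0,0,-1],[-0.8,0,-1,0,0,0,-1],[-1,0,-1,0,0,0,-1],[-1,0,-1,0,0,0,-1],[-1,0,-1,0,0,0,-1]]'
python3 - <<'E'
from h import *
s=ctrl.get_image('scene')[:,:,::-1];t=ctrl.get_image('top')[:,:,::-1]
cv2.imwrite('pics/f.png',np.hstack([cv2.resize(s,(400,300)),cv2.resize(s[120:270,140:340],(400,300),interpolation=2)]))
cv2.imwrite('pics/ft.png',t);cv2.imwrite('pics/fs.png',s)
for P in((481,-219,36),(481,-219,116)):print(proj(cam('scene'),P).round(1))
E
```

```text
t: 12.42
ee_pos: [481.1, -220.3, 81.6]
orientation: [-1.976, -2.442, -0.0]
ft_force: [-0.3, -0.6, -0.7]
width: 88.0
grasp_force: 0.0
t: 13.55
ee_pos: [511.9, -366.1, 231.2]
orientation: [-1.975, -2.441, -0.0]
ft_force: [0.1, 0.4, 0.1]
width: 87.7
grasp_force: 0.0
[224.  188.7]
[219.1 156.1]
```

View pics/f.png

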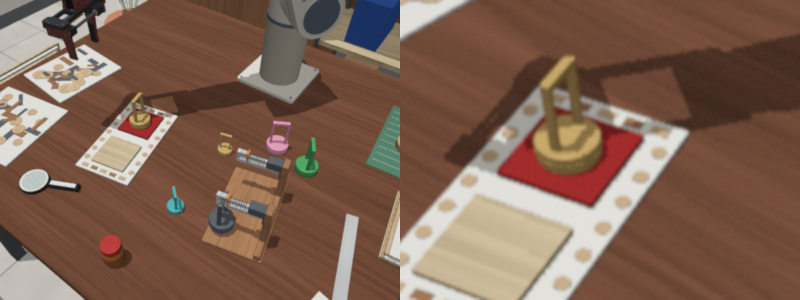

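The brass weight stands upright in the middle of the red tile: its disc top is at scene (223.5,189) against (224,188.7) predicted. The iron weight still hangs on its hook, and the arm is clear.

```bash
python3 -c "
from workcell import ctrl
print(ctrl.close_job())"
```

```text
the job is handed in; nothing more can be done
None
```

The brass weight is off its hook and stands upright and released in the middle of the red tile, the iron weight still hangs on its own hook, and the job was handed in at about 13.6 s; no verdict came back.

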